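# Pry open the service cover of a pressure unit

## Task

Lift the steel loading cap off the service cover of the blue pressure unit and stand it gently upright, wholly on the black rubber mat. Then use the scraper's blade - never the gripper itself - to pry up the closed cover at the opening in its front edge and swing it right back onto its stop, so that it stays open. Finally lay the scraper flat on the bench; leave the clear test cell, the steel dish and the small white meter where they stand.

Things in the scene. Friction and masses are not known exactly. Their poses are not given: they have to be found in the camera images.
- unit: Fixed blue unit, 190 (x) x 220 (y) x 90 mm high. Origin: centre of its underside; its front faces its own -x (towards the robot), z up. Hollow under the cover down to 46 mm above the bench (filter inside, top at 74 mm, unit x -14 to 14 mm). Two fittings 18 mm wide stand 45 mm above its top beside the cover, at unit (x, y) = (-30, 93.5) and (30, -93.5) mm.
- cover (a joint): Cover's hinge angle (rad): 0 closed, 1.85 on its stop, leaning back. It falls shut if let go before upright, falls onto the stop once past it. Flat aluminium plate, no handle, 145 mm from hinge to front edge, 150 wide, 6 thick, 0.24 to 0.4 kg; closed, its top is flush with the unit's top (90 mm above the bench), underside at 84 mm.
- hinge (a point): Point on the cover's hinge line, at mid width and mid thickness (87 mm above the bench, unit x = +50 mm); the hinge line runs along the unit's y axis. Axes as the unit.
- cover_edge (a point): Middle of the cover's front edge at mid thickness; moves with the cover, 145 mm from the hinge.
- opening (a point): Middle of the pry opening in the unit's front face (unit x = -95 mm, 78 mm above the bench): a level gap under the cover's front edge, 90 mm wide (unit y) and 12 mm high, between the front wall's top (72 mm) and the cover's underside (84 mm). The wall is 10 mm thick, hollow behind: a level blade can go in 40 mm and more.
- cap: Loose steel loading cap standing on the cover, 80 mm high, 0.25 to 0.5 kg: round base 64 mm diameter and 30 mm high, with a round neck 40 mm diameter above it. Origin: centre of its underside, z up along its axis.
- mat: Fixed square black rubber mat, 120 x 120 x 3 mm, flat on the bench left or right of the unit. Origin: centre of its underside; sides along its x and y.
- scraper: Loose scraper lying flat on the bench, 200 mm long along its x, 0.13 kg. Wooden handle from x = -100 to 10 mm, 24 mm wide, 20 mm high; 12 mm ferrule; straight steel blade to x = 100 mm, 28 mm wide, 3 mm thick, level at half the handle's height (z = 10 mm). Origin: underside, middle of the length.
- scraper_grip (a point): Point on the handle to grip, near the centre of mass: x = -30 mm, z = 10 mm in the scraper's frame, 130 mm behind the tip.
- scraper_tip (a point): Middle of the blade's end edge, at mid thickness (x = +100 mm, z = 10 mm in the scraper's frame).
- cell: Bystander: clear cylindrical test cell with aluminium end plates, 92 mm diameter, 154 mm tall, standing on the bench. Origin: centre of its underside.
- dish: Bystander: steel bowl, 104 mm across, 40 mm high, on the bench. Origin: centre of its underside.
- meter: Bystander: small white meter standing on the bench in front of the unit, to the left of the opening as the robot sees it, 30 (x) x 60 (y) x 90 mm high. Origin: centre of its underside.
There are look-alikes about, which are no part of the job. What is meant by the scraper is not orange, and is the larger of those in its own colour. What is shaped like the cap but yellow is not meant.

How it is judged (in metres and radians):
On the way, in this order (a step that is already met when the one before it is completed fails the run):
1. the cap stands upright on the mat, let go, with the cover still closed (x of cap in the frame of mat between -0.032 and 0.032 m and y of cap in the frame of mat between -0.032 and 0.032 m and height (world z) of cap below 0.009 m and angle between cap's own z axis and vertical below 0.1 rad and value of joint cover below 0.06 rad and contact force between cap and the fingers below 0.1 N and linear speed of cap below 0.03 m/s), for 0.2 s.
2. the scraper's blade holds the cover up, prised open by at least 0.25 rad (value of joint cover above 0.25 rad and contact force between scraper and cover above 0.2 N), for 0.1 s.
At the end, for the whole second after the job is handed in: The cover is open past 1.7 rad (on its stop); the scraper lies flat on the bench at rest (grip point below 18 mm, tip below 25 mm); the cap stands upright (within 0.1 rad) at rest on the mat, its centre within 32 mm of the mat's centre along each of the mat's sides (x of cap in the frame of mat between -0.032 and 0.032 m and y of cap in the frame of mat between -0.032 and 0.032 m and height (world z) of cap below 0.009 m and angle between cap's own z axis and vertical below 0.1 rad and value of joint cover above 1.7 rad and height (world z) of scraper_grip below 0.018 m and height (world z) of scraper_tip below 0.025 m and linear speed of each of scraper, cap below 0.03 m/s); the robot touches nothing.
It fails at once if the gripper or arm pushes on the cover (over 1 N) (contact force between any of the fingers, the arm and cover above 1 N).
It fails at once if the cap is tipped over (more than 0.6 rad) (angle between cap's own z axis and vertical above 0.6 rad).
It fails at once if the cap is banged down on the mat (over 40 N) (contact force between cap and mat above 40 N).
It fails at once if the cell, dish or meter is moved more than 25 mm or tipped (distance of any of cell, dish, meter from where it was at the start of the episode above 0.025 m or angle between any of cell, dish, meter's own z axis and vertical above 0.3 rad).
It also fails if it takes over 72 s, if anything falls off the work surface, if the arm or the gripper's body presses on something with over 40 N, if the wrist force passes 120 N, or if a joint passes its speed limit or range.

## Robot

A 6-joint arm with a two-finger parallel gripper is mounted at the origin on the work surface. World frame = base frame: x ahead of the robot, y to its left, z up, the work surface at z = 0. Lengths are in mm, angles in degrees, forces in N, time in s.
With the tool pointing down it reaches from about 300 to 850 mm from the base axis. Payload 4.2 kg.
Tool frame: the origin (TCP) lies at the very end of the fingers, on their centre line; the grasp point (between the pads) lies 19 mm behind it (hold_point_z is the z of the grasp point in the tool frame, in mm); z points along the fingers, y is the direction in which the jaws open and shut (so a half turn about z gives the same grasp; the last joint's range is limited). The gripper opens to 91 mm and grips with 3 to 60 N. Pads are 32 mm wide; open, the fingers measure 118 mm over their backs; the gripper's body (76 mm by 178 mm) begins 60 mm behind the grasp point.
Start: joints at [-66.463, 18.312, 89.639, -0, 72.044, -1.146], TCP at [240.124, -522.478, 213.976] pointing down, gripper open.
Joint ranges: [-177.97, 177.97], [-48.28, 115.42], [12.27, 149.76], [-77.06, 257.06], [2.81, 150.46], [-146.56, 146.56]. Speed limits (degrees/s): [147.25, 147.25, 180, 180, 180, 180].

## Interface

Orientations are given as [roll, pitch, yaw] about the fixed x, y, z axes, in that order (R = Rz(yaw) Ry(pitch) Rx(roll)).
In Python, from workcell import state, grab_frame, job_done, hold_point_z gives the robot as it stands. The module is installed in compiled form; this text tells all that it offers.
- The arm moves only by the shell command python3 -m creep 'ROWS' [FORCE]. ROWS is JSON, a list of rows, each a list of 7 numbers: the closure, from 0 (fully open) to 1 (shut), then the shift along the tool's x, y, z in mm, then the turn, a rotation vector about the tool's x, y, z in degrees. A call has 1 to 5 rows; each row shifts and turns the commanded pose from where the row before left it, along the tool's axes as they then stand; what a row does not reach is not made up. A row lasts 1/8 s, in which the tool goes at most 62.5 mm and 10.7 degrees, less where a joint would pass 70% of its speed; a pose out of reach is approached as far as the arm can. A call is refused whole if a number of a shift passes 62.5 or a number of a turn 10.7, either way. A call with a gripper value outside its range is refused whole. The fingers move at their own pace and stop on an object; FORCE is the grip in N (left out, the last holds). Time passes only in rows, so rows that do not move let the fingers close. It gives the time, the measured TCP pose, the force and the opening at its end, in the units of the state.
- state(): the state, without advancing time (a new reading comes with each control period).
- grab_frame(name): name is "side" or "top" or "wrist"; returns a dict with "frame" (480x640x3 uint8, red, green, blue), "fx", "fy", "cx", "cy" (pixels), "k1" (the pictures are not rectified: a ray, as slopes to the right and down, at radius r is drawn at 1 + k1 r^2 times it, then the intrinsics apply), "view" (4x4, takes a point from world to camera coordinates). Camera axes: x right, y down, z forward; pixel columns grow to the right and rows downward; lengths in mm; the calibration is good to about 2 mm. A picture is of the moment at which its call begins. There is no depth.
- job_done(): hands the job in, once; it reports no verdict.
The state is a dict: "time_s": time; "qpos": joint angles; "qvel": joint speeds; "effort": joint torques, N m; "ee_pos": TCP position; "ee_rot": TCP orientation; "force": force on the tool from outside, world axes, zero at the start; "torque": the same for the moment, N m; "gripper_width": finger opening in mm.
Only numpy, scipy, OpenCV 4.12 (cv2) and the standard library are available. Lean on these libraries where they do the work, as an engineer would, in place of code of your own. Each camera call takes 0.05 s, during which the arm holds its last target.

## Working session

There is one attempt and no reset: what is moved stays moved. The work goes in short steps, Python scripts to look and compute and a shell command to move; the robot and the scene stay as the last step left them, time stands still between calls to the robot, and variables do not carry over. Pictures are saved under pics/ and viewed, and the job is handed in when it is done.

```bash
mkdir -p pics; cat > h.py <<'E'
import numpy as np, cv2
from workcell import state, grab_frame, hold_point_z
def snap(n,fn):
    g=grab_frame(n); cv2.imwrite('pics/'+fn+'.png',cv2.cvtColor(g['frame'],cv2.COLOR_RGB2BGR))
    np.savez('pics/'+fn+'.npz',**{k:g[k] for k in g}); return g
def K(g): return np.array([[g['fx'],0,g['cx']],[0,g['fy'],g['cy']],[0,0,1.]],float),np.array([float(g['k1']),0,0,0,0])
def proj(g,P):
    k,d=K(g); V=np.array(g['view']); P=np.atleast_2d(np.array(P,float))
    r,_=cv2.Rodrigues(V[:3,:3]); return cv2.projectPoints(P,r,V[:3,3],k,d)[0].reshape(-1,2)
def ray(g,uv,z):
    k,d=K(g); V=np.array(g['view']); n=cv2.undistortPoints(np.array(uv,float).reshape(-1,1,2),k,d).reshape(-1,2)
    R=V[:3,:3];c=-R.T@V[:3,3]; D=np.c_[n,np.ones(len(n))]@R
    return c+D*((z-c[2])/D[:,2])[:,None]
def load(fn): return dict(np.load('pics/'+fn+'.npz'))
E
python3 - <<'E'
from h import *
for n in ['side','top','wrist']:
    g=snap(n,n+'0'); V=np.array(g['view']); print(n,g['fx'],g['cx'],g['cy'],g['k1'],(-V[:3,:3].T@V[:3,3]).round(0),V[2,:3].round(2))
print(state(), hold_point_z)
E
```

```text
side 555.5259903063973 317.96789002861215 231.69520637471052 -0.028683878721498964 [-182.  701. 1121.] [ 0.49 -0.52 -0.7 ]
top 589.9805388046381 330.0340564201498 236.7355329680025 0.05005470775270217 [ 249.  -48. 1602.] [ 0.18  0.01 -0.98]
wrist 396.20133652493735 319.63245564371886 244.4792376170409 -0.027008388003697696 [ 305. -493.  383.] [-0.23 -0.1  -0.97]
{'time_s': 0.15, 'qpos': array([-6.64642315e+01,  1.83424328e+01,  8.96874442e+01, -1.22033271e-03,
        7.20441838e+01, -1.14604168e+00]), 'qvel': array([ 0.07315229, -0.06376343, -0.15907224,  0.12065975,  0.00700863,
        0.00830018]), 'effort': array([ 2.25662266e-04, -4.12775123e+01, -2.32154721e+01,  7.27449381e-02,
        4.33940277e-02, -9.05174943e-05]), 'ee_pos': array([ 239.9578768 , -522.14272946,  213.3410742 ]), 'ee_rot': array([-1.79925931e+02, -3.21104243e-04,  2.46821869e+01]), 'force': array([0.47369865, 0.24486768, 0.43799957]), 'torque': array([-0.01846236, -0.03316238, -0.08072049]), 'gripper_width': 91.34293505773819} -18.8
```

View pics/side0.png

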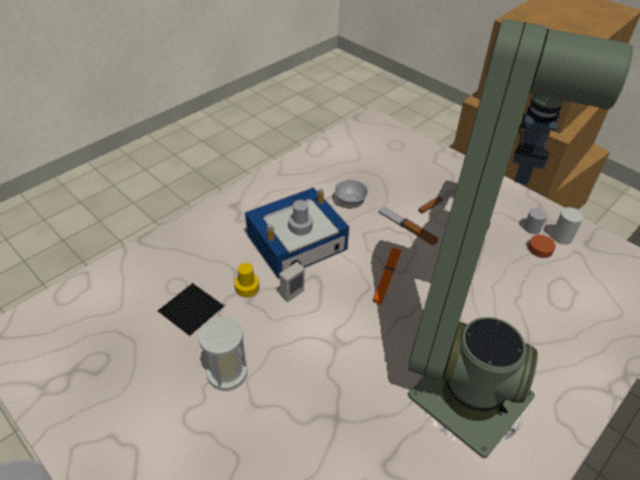

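View pics/top0.png

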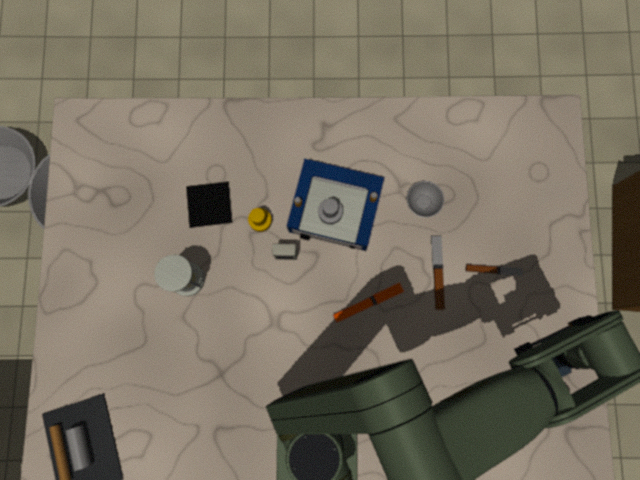

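View pics/wrist0.png

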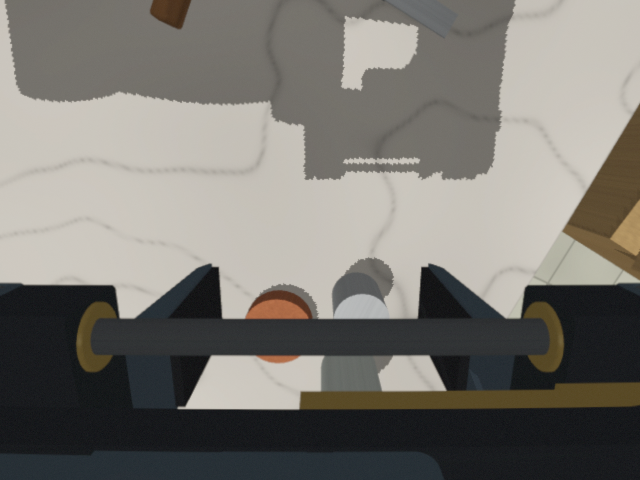

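```bash
python3 - <<'E'
from h import *
g=load('top0'); f=cv2.cvtColor(g['frame'],cv2.COLOR_RGB2BGR)
cv2.imwrite('pics/c1.png',cv2.resize(f[140:330,170:370],None,fx=4,fy=3.15*4/3.15*0.78,interpolation=cv2.INTER_CUBIC)[:600,:800])
cv2.imwrite('pics/c2.png',cv2.resize(f[150:330,320:520],None,fx=4,fy=3.3,interpolation=cv2.INTER_CUBIC))
s=load('side0'); f=cv2.cvtColor(s['frame'],cv2.COLOR_RGB2BGR)
cv2.imwrite('pics/c3.png',cv2.resize(f[160:310,225:425],None,fx=4,fy=4,interpolation=cv2.INTER_CUBIC))
E
```

```text
(no output)
```

View pics/c1.png

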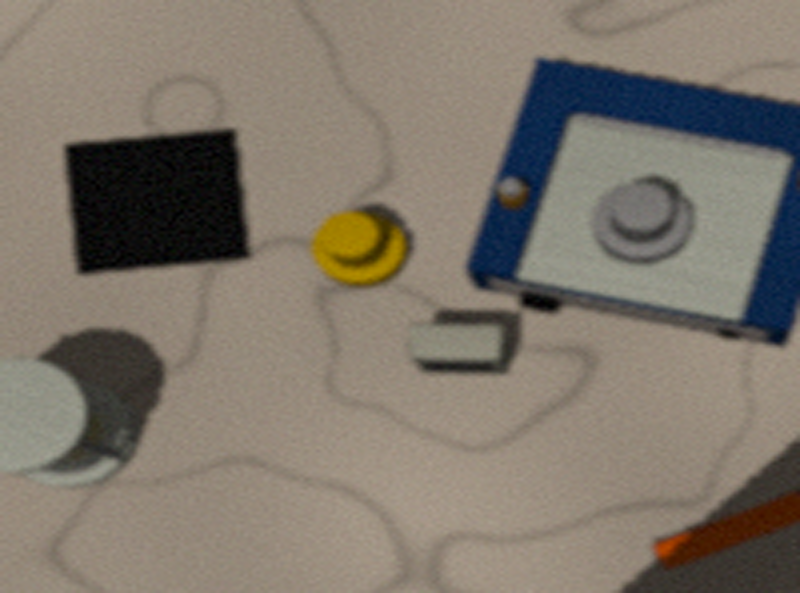

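View pics/c2.png

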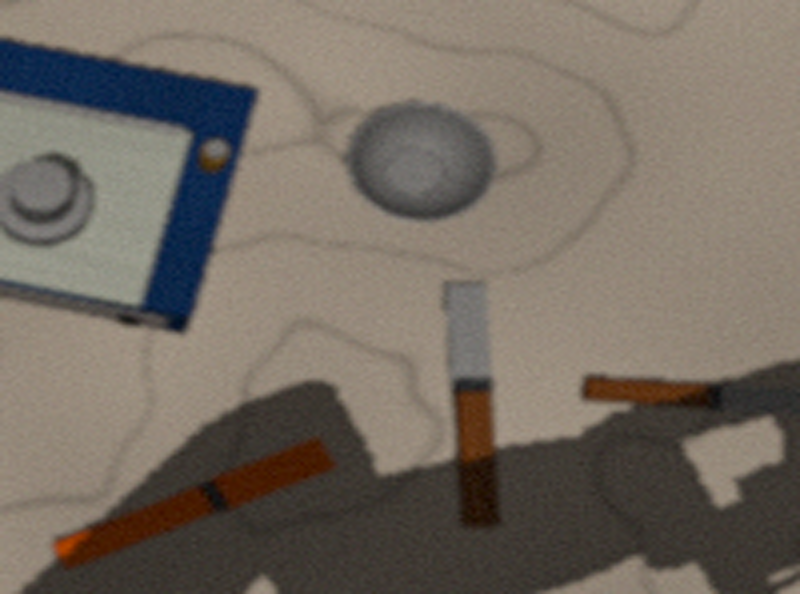

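View pics/c3.png

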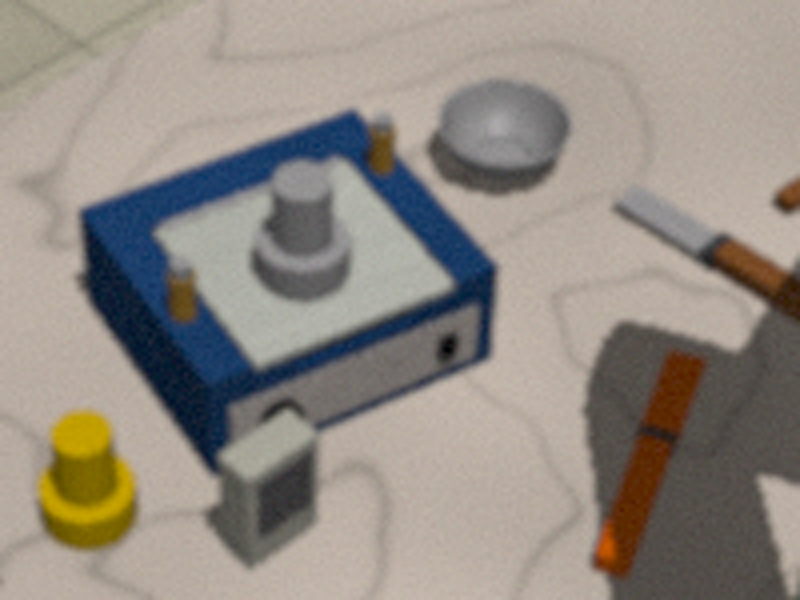

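```bash
cat > est.py <<'E'
from h import *
from scipy.optimize import least_squares
T=load('top0');S=load('side0')
a=lambda u,v:(170+u/4,140+v/3.12); b=lambda u,v:(320+u/4,150+v/3.3); c=lambda u,v:(225+u/4,160+v/4)
def W(p,L):
    x,y,t=p; t=np.radians(t); L=np.atleast_2d(L).astype(float); R=np.array([[np.cos(t),-np.sin(t),0],[np.sin(t),np.cos(t),0],[0,0,1]])
    return L@R.T+[x,y,0]
def fit(L,obs,p0):
    def f(p):
        r=[]
        for i,(g,uv) in obs: r.append(proj(g,W(p,L[i]))[0]-uv)
        return np.concatenate(r)
    s=least_squares(f,p0); return s.x,s.fun.reshape(-1,2)
if __name__=='__main__':
    L=[(95,110,90),(95,-110,90),(-95,-110,90),(-95,110,90)]
    u=fit(L,[(0,(T,a(538,60))),(1,(T,b(258,90))),(2,(T,b(185,316))),(3,(T,a(472,272))),
      (0,(S,c(85,212))),(1,(S,c(355,112))),(2,(S,c(495,265))),(3,(S,c(213,385)))],[600,0,-10]); print('unit',u[0].round(1),u[1].round(1).tolist())
    L=[(60,60,3),(60,-60,3),(-60,-60,3),(-60,60,3)]
    m=fit(L,[(0,(T,a(66,146))),(1,(T,a(236,131))),(2,(T,a(248,256))),(3,(T,a(79,272)))],[600,300,0]); print('mat',m[0].round(1),m[1].round(1).tolist())
    print('mat side proj',proj(S,W(m[0],L)).round(0).tolist())
    P=[ (100,14,10),(100,-14,10),(-100,12,20),(-100,-12,20)]
    s=fit(P,[(0,(T,b(443,284))),(1,(T,b(484,281))),(2,(T,b(461,525))),(3,(T,b(499,522)))],[500,-200,0]); print('scr',s[0].round(1),s[1].round(1).tolist())
    print('cap top',ray(T,[a(643,208)],170), ray(S,[c(302,180)],170), 'base rim',ray(T,[a(644,222)],120),ray(S,[c(300,243)],120))
    print('meter',ray(T,[a(458,342)],90),ray(S,[c(268,440)],90))
    print('cell',ray(T,[a(20,414)],154)); print('dish',ray(T,[b(421,160)],40)); print('yellow',ray(T,[a(350,236)],80))
    print('orange',ray(T,[(335,318),(402,288)],20))
E
python3 est.py
```

```text
unit [617.8 -53.8 -14. ] [[-0.8, -0.9], [-0.3, -0.3], [1.8, 0.0], [-2.0, -1.0], [-0.6, -0.1], [0.8, -0.7], [2.1, 0.5], [0.2, 0.6]]
mat [633.1 296.5   6.3] [[-0.4, -0.8], [0.0, -0.8], [0.8, 0.9], [-0.4, 0.7]]
mat side proj [[158.0, 311.0], [194.0, 282.0], [227.0, 306.0], [191.0, 336.0]]
scr [ 439.7 -328.9    0.5] [[-0.1, -0.5], [-0.0, 0.2], [0.3, -0.2], [-0.2, 0.6]]
cap top [[585.05684615 -41.77490615 170.        ]] [[590.89344694 -38.76898234 170.        ]] base rim [[584.95763553 -42.11862771 120.        ]] [[587.55747781 -33.6195374  120.        ]]
meter [[490.36929564  79.25540196  90.        ]] [[495.84713813  81.89299901  90.        ]]
cell [[424.48954582 342.82294731 154.        ]]
dish [[ 636.43257516 -297.89037451   40.        ]]
yellow [[583.23133426 152.09001426  80.        ]]
orange [[ 316.81127647  -50.63654      20.        ]
 [ 395.45296081 -230.56578191   20.        ]]
```

The candidates, by top-picture pixel:
- **Cap:** the steel piece on the cover at (331,208) is the one meant. The yellow look-alike is at (260,218). A loose grey cylinder shows in the side view at (536,220).
- **Scraper:** the large brown-handled one with the steel blade at (437,270) is the one meant. The small brown one is at (483,268) and the orange one at (370,302). The crop confirms the choice.

Next I look closer with the wrist camera.

```bash
python3 -m creep '[[0,0,0,-10,0,0,8.3],[0,0,0,-10,0,0,8.2],[0,0,0,-10,0,0,8.2],[0,30,-54,0,0,0,0],[0,30,-54,0,0,0,0]]' && python3 -m creep '[[0,30,-54,0,0,0,0],[0,30,-54,0,0,0,0],[0,30,-54,0,0,0,0],[0,30,-54,0,0,0,0],[0,30,-54,0,0,0,0]]' && python3 -m creep '[[0,30,-54,0,0,0,0],[0,20,-50,0,0,0,0],[0,0,0,0,0,0,0],[0,0,0,0,0,0,0]]'
python3 - <<'E'
from h import *
g=snap('wrist','w1');V=np.array(g['view']); print((-V[:3,:3].T@V[:3,3]).round(0),V[2,:3].round(2));s=state();print(s['ee_pos'],s['ee_rot'])
E
```

```text
time_s: 0.78
ee_pos: [300.5, -413.5, 243.5]
ee_rot: [-180.0, -0.0, -0.1]
force: [1.2, -0.6, 0.5]
gripper_width: 91.0
time_s: 1.4
ee_pos: [450.8, -142.7, 243.9]
ee_rot: [180.0, -0.0, -0.0]
force: [0.4, -0.6, 0.1]
gripper_width: 91.1
time_s: 1.9
ee_pos: [499.8, -40.9, 243.6]
ee_rot: [180.0, 0.1, 0.0]
force: [0.2, -0.1, 0.4]
gripper_width: 91.4
[571. -41. 413.] [-0.25 -0.   -0.97]
[499.71358571 -41.42527348 243.73854956] [ 1.79965555e+02  4.48324628e-02 -6.28989485e-02]
```

View pics/w1.png

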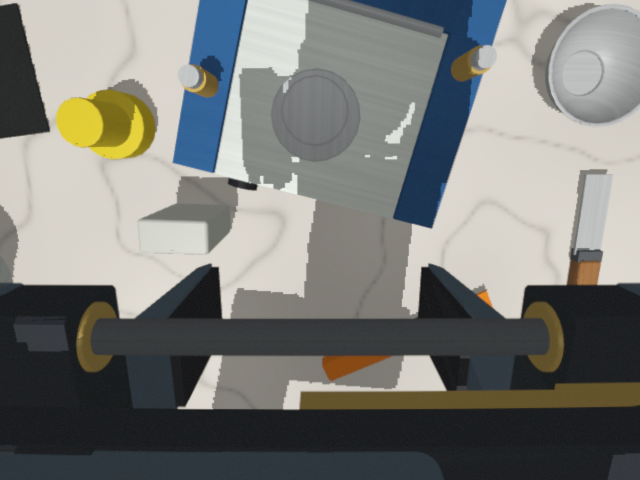

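Wrist view: cap centred near (316,110), neck top ring centre (315,107), meter at (180,235), blade end at (597,172). Unit front corners are at (174,162) and (433,228). I'll measure from these.

```bash
python3 - <<'E'
from h import *
from est import fit,W,T,S,a,b,c
g=load('w1')
print('cap',ray(g,[(315,107)],170),ray(g,[(316,115)],120))
L=[(-95,-110,90),(-95,110,90),(-95,-75,90),(-95,75,90),(50,-75,90)]
u=fit(L,[(0,(g,(433,228))),(1,(g,(174,162))),(2,(g,(394,218))),(3,(g,(215,172))),(4,(g,(445,38)))],[618,-54,-14]);print(u[0].round(1),u[1].round(1).tolist())
print('blade tip',ray(g,[(582,172),(611,175)],11),'ferrule',ray(g,[(574,252),(601,256)],12))
print('meter top',ray(g,[(139,250),(207,251),(207,221),(139,219)],90).round(0).tolist())
f=cv2.cvtColor(g['frame'],cv2.COLOR_RGB2BGR)[0:270,100:640]
cv2.imwrite('pics/w1c.png',cv2.resize(f,None,fx=1.48,fy=1.48,interpolation=cv2.INTER_CUBIC))
E
```

```text
cap [[590.57357285 -38.11790385 170.        ]] [[589.15229476 -38.31324259 120.        ]]
[619.3 -52.4 -14.3] [[-0.5, 1.2], [-2.0, 0.8], [-1.4, 1.0], [-0.3, 1.6], [3.9, -3.6]]
blade tip [[ 542.23984388 -307.28277571   11.        ]
 [ 539.45658801 -338.12713557   11.        ]] ferrule [[ 458.20269731 -311.97467747   12.        ]
 [ 453.74510364 -342.37151414   12.        ]]
meter top [[482.0, 113.0, 90.0], [481.0, 55.0, 90.0], [507.0, 53.0, 90.0], [509.0, 110.0, 90.0]]
```

View pics/w1c.png

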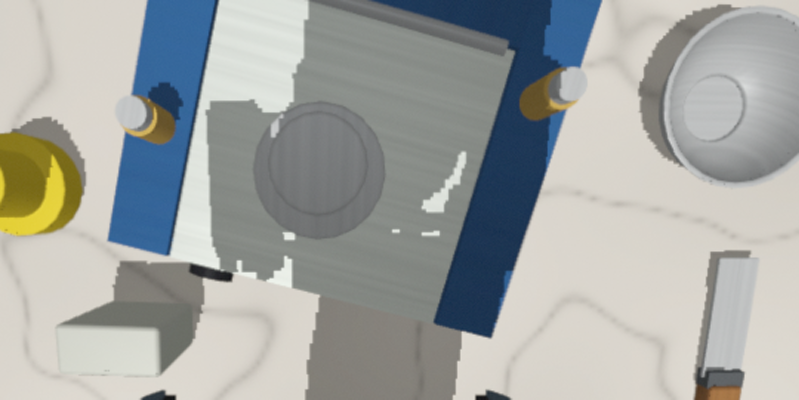

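```bash
python3 -m creep '[[0,45,-2,0,0,0,0],[0,45,-1,0,0,0,0],[0,0,0,37,0,0,0],[0,0,0,37,0,0,0],[0,0,0,37,0,0,0]]' && python3 -m creep '[[0,0,0,0,0,0,0],[0.4,0,0,0,0,0,0],[0.8,0,0,0,0,0,0],[1,0,0,0,0,0,0],[1,0,0,0,0,0,0]]' 25 && python3 -m creep '[[1,0,0,0,0,0,0],[1,0,0,0,0,0,0],[1,0,0,0,0,0,0],[1,0,0,0,0,0,0]]' 25
python3 - <<'E'
from h import *
snap('wrist','w2');snap('side','s2')
E
```

```text
time_s: 2.58
ee_pos: [589.8, -39.7, 131.9]
ee_rot: [180.0, -0.0, -0.2]
force: [-0.6, -0.7, 0.3]
gripper_width: 91.3
time_s: 3.2
ee_pos: [590.5, -37.5, 133.6]
ee_rot: [180.0, -0.1, -0.0]
force: [-0.3, -0.5, -0.7]
gripper_width: 53.9
time_s: 3.7
ee_pos: [590.3, -37.7, 133.1]
ee_rot: [180.0, -0.0, -0.0]
force: [-0.1, -0.4, 1.1]
gripper_width: 39.4
```

View pics/w2.png

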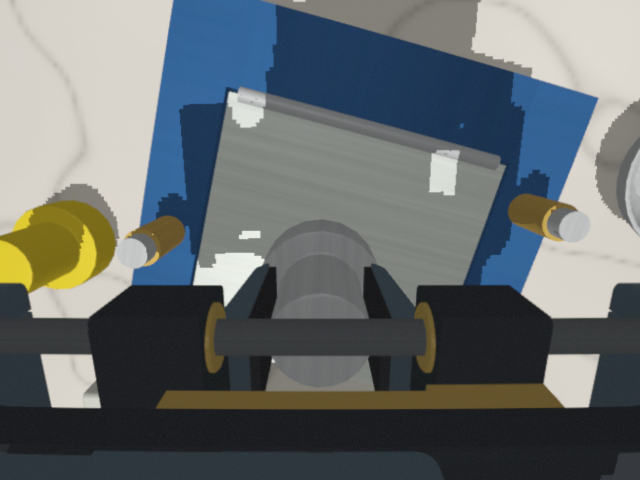

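View pics/s2.png

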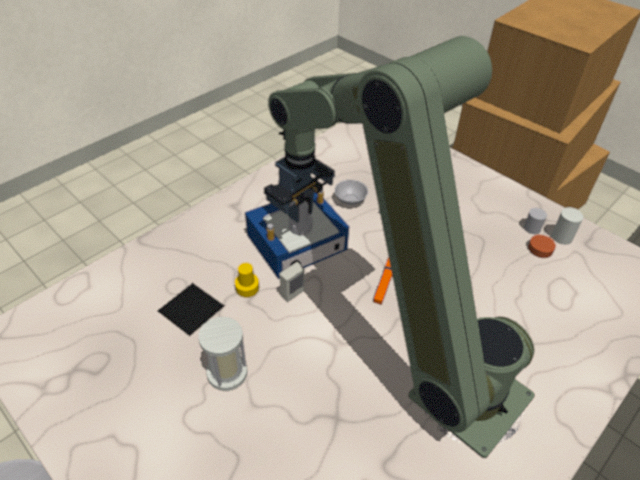

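```bash
python3 -m creep '[[1,0,0,-10,0,0,0],[1,0,0,-40,0,0,0],[1,0,0,-40,0,0,0],[1,4,-30,0,0,0,0],[1,5,-40,0,0,0,0]]' && python3 -m creep '[[1,5,-45,0,0,0,0],[1,6,-45,0,0,0,0],[1,6,-45,0,0,0,0],[1,6,-45,0,0,0,0],[1,5,-40,0,0,0,0]]' && python3 -m creep '[[1,4,-30,0,0,0,0],[1,2,-14,0,0,0,0],[1,0,0,0,0,0,0],[1,0,0,40,0,0,0],[1,0,0,40,0,0,0]]'
python3 - <<'E'
from h import *
snap('wrist','w3');snap('side','s3');print(state()['ee_pos'],state()['ee_rot'],state()['gripper_width'])
E
```

```text
time_s: 4.42
ee_pos: [599.1, 32.6, 223.2]
ee_rot: [-180.0, 0.0, -0.1]
force: [0.7, 0.9, -4.8]
gripper_width: 39.4
time_s: 5.05
ee_pos: [626.9, 254.2, 222.2]
ee_rot: [180.0, 0.1, 0.0]
force: [0.2, -0.4, -4.2]
gripper_width: 39.4
time_s: 5.68
ee_pos: [633.6, 294.6, 142.8]
ee_rot: [180.0, -0.1, -0.1]
force: [0.5, -0.6, -5.0]
gripper_width: 39.3
[629.99780118 293.09124175 137.61362111] [ 1.79667435e+02  6.35212183e-01 -1.03999271e-01] 39.1729648767838
```

View pics/w3.png

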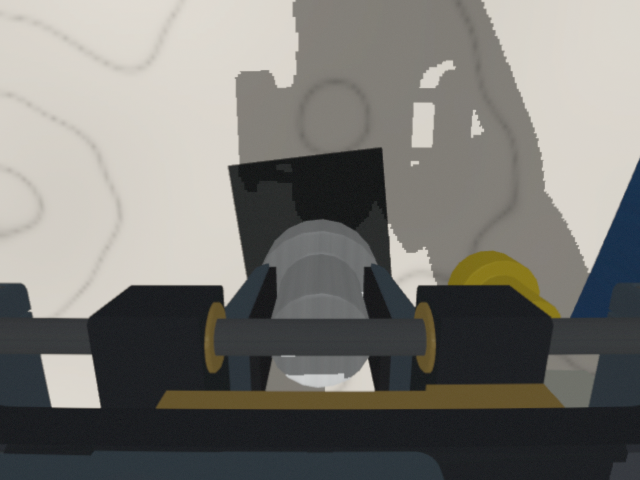

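View pics/s3.png

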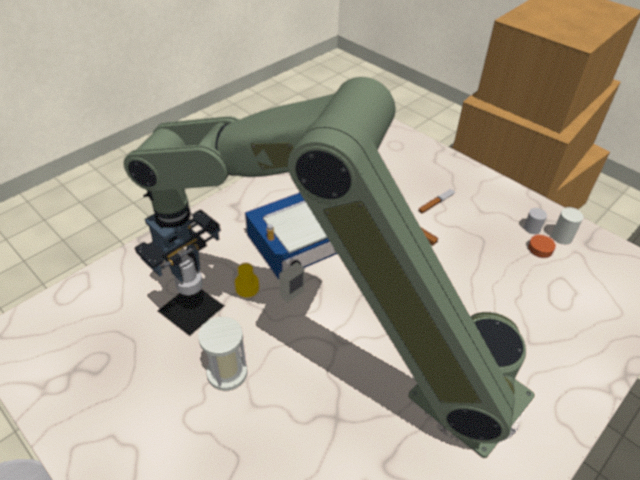

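```bash
python3 - <<'E'
from h import *
from est import W
g=load('w3')
print(ray(g,[(230,166),(382,148)],3), W([633.1,296.5,6.3],[(60,60,3),(60,-60,3)]))
print(state()['ee_pos'],state()['ee_rot'])
E
```

```text
[[686.88853902 363.44516894   3.        ]
 [700.19537926 247.05522168   3.        ]] [[686.15359866 362.72171599   3.        ]
 [699.32171599 243.44640134   3.        ]]
[629.99780118 293.09124175 137.61362111] [ 1.79667435e+02  6.35212183e-01 -1.03999271e-01]
```

```bash
python3 -m creep '[[1,0,-3,0,0,0,0],[1,0,0,30,0,0,0],[1,0,0,30,0,0,0],[1,0,0,20,0,0,0],[1,0,0,0,0,0,0]]' && python3 -m creep '[[1,0,0,0,0,0,0],[1,0,0,0,0,0,0]]'; python3 -c "
from h import *;s=state();print(s['ee_pos'],s['ee_rot'],s['force'],s['time_s'])"
```

```text
time_s: 6.4
ee_pos: [633.7, 299.3, 63.7]
ee_rot: [180.0, -0.0, -0.0]
force: [-0.5, 1.0, -3.6]
gripper_width: 39.2
time_s: 6.65
ee_pos: [634.6, 299.9, 65.1]
ee_rot: [-179.9, -0.2, -0.0]
force: [0.7, -0.1, -4.2]
gripper_width: 39.2
[634.59381485 299.88047256  65.1487719 ] [-1.79913796e+02 -2.01735570e-01 -2.27090758e-02] [ 0.69209748 -0.07229267 -4.20645043] 6.65
```

```bash
python3 -m creep '[[1,0,0,7,0,0,0],[1,0,0,5,0,0,0],[1,0,0,1,0,0,0],[1,0,0,1,0,0,0],[1,0,0,0,0,0,0]]' && python3 -m creep '[[1,0,0,1,0,0,0],[1,0,0,0,0,0,0]]'&& python3 -m creep '[[1,0,0,1,0,0,0],[1,0,0,0,0,0,0]]'&& python3 -m creep '[[1,0,0,0.7,0,0,0],[1,0,0,0,0,0,0]]'
```

```text
time_s: 7.28
ee_pos: [633.4, 299.4, 48.9]
ee_rot: [180.0, -0.0, -0.0]
force: [-0.0, 0.0, -4.0]
gripper_width: 39.6
time_s: 7.52
ee_pos: [633.3, 299.4, 47.9]
ee_rot: [180.0, 0.0, -0.0]
force: [-0.0, 0.4, -4.7]
gripper_width: 39.3
time_s: 7.78
ee_pos: [633.3, 299.4, 46.8]
ee_rot: [180.0, 0.0, -0.0]
force: [0.1, -0.8, -4.9]
gripper_width: 39.5
time_s: 8.02
ee_pos: [633.4, 299.4, 46.2]
ee_rot: [180.0, -0.0, -0.0]
force: [-0.0, 0.1, -4.8]
gripper_width: 39.4
```

```bash
python3 -m creep '[[1,0,0,0.6,0,0,0],[1,0,0,0,0,0,0]]' && python3 -m creep '[[1,0,0,0.6,0,0,0],[1,0,0,0,0,0,0]]'&& python3 -m creep '[[1,0,0,0.6,0,0,0],[1,0,0,0,0,0,0]]'
```

```text
time_s: 8.28
ee_pos: [633.5, 299.4, 46.1]
ee_rot: [-180.0, -0.0, -0.0]
force: [-1.2, -0.9, -1.2]
gripper_width: 39.4
time_s: 8.52
ee_pos: [633.5, 299.4, 46.1]
ee_rot: [-180.0, -0.0, -0.0]
force: [-2.2, -1.4, 5.3]
gripper_width: 39.4
time_s: 8.78
ee_pos: [633.5, 299.4, 46.1]
ee_rot: [-180.0, -0.0, -0.0]
force: [-2.7, -2.3, 8.6]
gripper_width: 39.5
```

```bash
python3 -m creep '[[1,0,0,-1,0,0,0],[0.6,0,0,0,0,0,0],[0.4,0,0,0,0,0,0],[0.2,0,0,0,0,0,0],[0,0,0,0,0,0,0]]' && python3 -m creep '[[0,0,0,0,0,0,0],[0,0,0,0,0,0,0],[0,0,0,-40,0,0,0],[0,0,0,-60,0,0,0],[0,0,0,-60,0,0,0]]' && python3 -m creep '[[0,-40,0,0,0,0,0],[0,-40,0,0,0,0,0],[0,0,0,0,0,0,0]]'; python3 -c "
from h import *
g=snap('wrist','w4');snap('side','s4')"
```

```text
time_s: 9.4
ee_pos: [633.5, 299.5, 45.0]
ee_rot: [180.0, -0.0, -0.0]
force: [-0.7, -0.7, -0.9]
gripper_width: 66.3
time_s: 10.02
ee_pos: [633.2, 299.3, 206.9]
ee_rot: [180.0, 0.0, -0.0]
force: [0.2, -0.2, 0.3]
gripper_width: 90.8
time_s: 10.4
ee_pos: [550.9, 299.4, 206.1]
ee_rot: [180.0, 0.0, 0.1]
force: [0.5, -0.0, -0.2]
gripper_width: 91.3
```

View pics/w4.png

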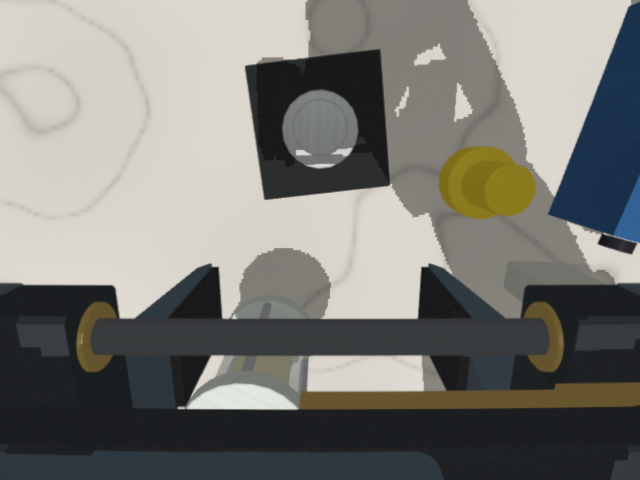

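Wrist view: the cap stands upright at the middle of the mat, base centre (320,129). Mat corners are (247,66), (380,50), (390,185) and (265,199). Now the scraper.

```bash
python3 -m creep '[[0,-13,40,-4,0,0,0],[0,-15,54,-4,0,0,0],[0,-15,54,-4,0,0,0],[0,-15,54,-4,0,0,0],[0,-15,54,-4,0,0,0]]' && python3 -m creep '[[0,-15,54,0,0,0,0],[0,-15,54,0,0,0,0],[0,-15,54,0,0,0,0],[0,-15,54,0,0,0,0],[0,-15,54,0,0,0,0]]' && python3 -m creep '[[0,-13,54,0,0,0,0],[0,-10,40,0,0,0,0],[0,0,8,0,0,0,0],[0,0,0,0,0,0,0]]'; python3 -c "
from h import *
g=snap('wrist','w5');snap('top','t5')"
```

```text
time_s: 11.12
ee_pos: [481.1, 41.4, 225.6]
ee_rot: [180.0, -0.1, -0.0]
force: [0.7, -0.6, 0.1]
gripper_width: 91.3
time_s: 11.75
ee_pos: [405.5, -229.4, 225.7]
ee_rot: [179.9, -0.1, -0.1]
force: [1.6, 0.3, -0.0]
gripper_width: 91.1
time_s: 12.25
ee_pos: [382.5, -329.0, 225.2]
ee_rot: [-180.0, -0.0, -0.1]
force: [-0.2, -0.5, -0.8]
gripper_width: 91.1
```

View pics/w5.png

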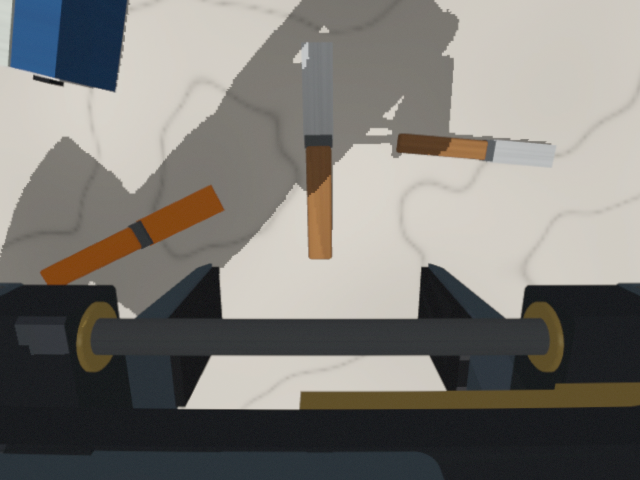

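View pics/s4.png

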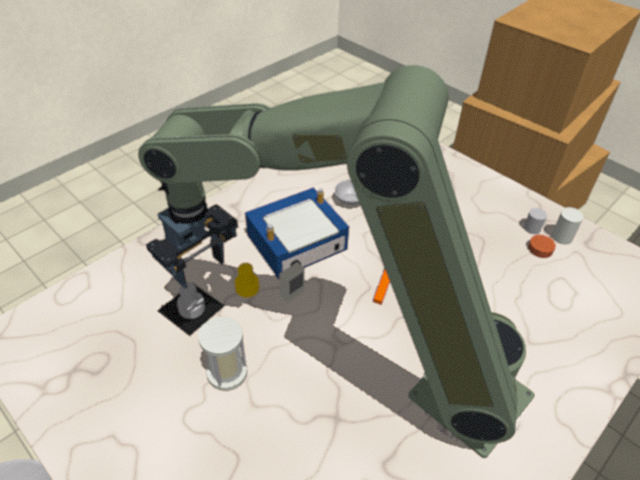

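```bash
python3 - <<'E'
from h import *
from est import fit,W
g=load('w5')
P=[(100,14,11.5),(100,-14,11.5),(-100,12,20),(-100,-12,20),(22,14,20),(22,-14,20)]
o=[(303,43),(332,43),(308,259),(332,257)]
s=fit(P,[(i,(g,o[i])) for i in range(4)],[440,-329,0]);print(s[0].round(1),s[1].round(1).tolist(),'grip',W(s[0],(-30,0,10)).round(1))
w=load('w2'); v=load('w1')
L=[(-95,-110,90),(-95,110,90),(-95,-75,90),(-95,75,90),(95,-110,90)]
u=fit(L,[(0,(v,(433,228))),(1,(v,(174,162))),(2,(v,(394,218))),(3,(v,(215,172))),(4,(w,(597,98)))],[618,-54,-14]);print(u[0].round(1),u[1].round(1).tolist())
print('opening',W(u[0],(-95,0,78)),'hinge',W(u[0],(50,0,87)))
m=fit([(0,0,3)],[],[0,0,0]) if 0 else None
E
```

```text
[ 440.3 -328.2    0.6] [[-1.3, -1.4], [1.2, -1.8], [-0.1, 1.2], [0.2, 2.9]] grip [[ 410.3 -328.6   10. ]]
[619.6 -52.  -14.1] [[-0.4, 0.5], [-2.2, 1.1], [-1.4, 0.4], [-0.5, 1.7], [3.0, -1.7]]
opening [[527.4728831  -28.78915674  78.        ]] hinge [[668.09640541 -64.14484899  87.        ]]
```

```bash
python3 -m creep '[[0,14,0,40,0,0,0],[0,14,0,55,0,0,0],[0,0,0,55,0,0,0],[0,0,0,40,0,0,0],[0,0,0,22,0,0,0]]' && python3 -m creep '[[0,0,0,5,0,0,0],[0,0,0,2,0,0,0],[0,0,0,0,0,0,0]]' && python3 -m creep '[[0,0,0,2,0,0,0],[0,0,0,0,0,0,0]]'
```

```text
time_s: 12.98
ee_pos: [409.9, -326.3, 11.5]
ee_rot: [-179.9, 0.1, 0.1]
force: [0.3, -0.7, -0.5]
gripper_width: 90.9
time_s: 13.35
ee_pos: [411.0, -328.8, 7.5]
ee_rot: [179.9, -0.1, 0.0]
force: [-0.9, -0.4, 0.6]
gripper_width: 91.2
time_s: 13.6
ee_pos: [410.3, -328.7, 4.8]
ee_rot: [180.0, -0.0, -0.0]
force: [-0.3, -0.3, -0.3]
gripper_width: 91.4
```

```bash
python3 -m creep '[[0,0,0,2,0,0,0],[0.5,0,0,0,0,0,0],[1,0,0,0,0,0,0],[1,0,0,0,0,0,0],[1,0,0,0,0,0,0]]' 50 && python3 -m creep '[[1,0,0,0,0,0,0],[1,0,0,0,0,0,0],[1,0,0,0,0,0,0],[1,0,0,0,0,0,0]]' 60 && python3 -m creep '[[1,0,0,-20,0,0,0],[1,0,0,-40,0,0,0],[1,0,0,-40,0,0,0],[1,0,0,0,0,0,0],[1,0,0,0,0,0,0]]'; python3 -c "
from h import *
g=snap('wrist','w6');snap('side','s6')"
```

```text
time_s: 14.22
ee_pos: [410.2, -328.5, 2.5]
ee_rot: [180.0, -0.0, -0.0]
force: [-0.8, -0.5, 0.4]
gripper_width: 53.8
time_s: 14.72
ee_pos: [410.2, -328.5, 2.5]
ee_rot: [180.0, -0.0, -0.0]
force: [0.4, 0.4, 0.3]
gripper_width: 23.7
time_s: 15.35
ee_pos: [409.5, -328.0, 101.7]
ee_rot: [-179.9, 0.1, -0.0]
force: [-0.4, 0.6, -1.5]
gripper_width: 23.7
```

View pics/w6.png

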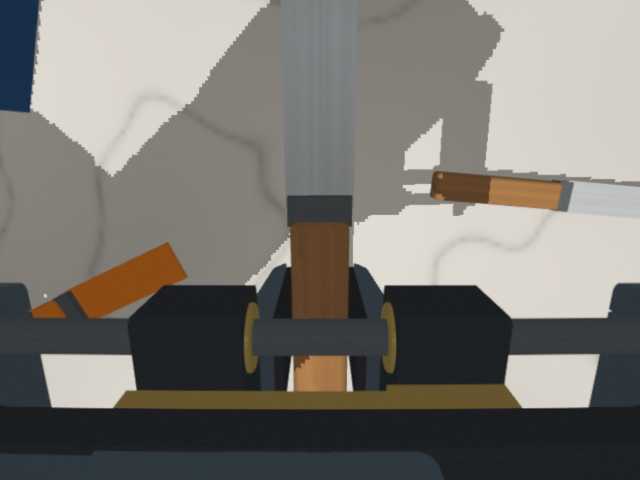

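View pics/s6.png

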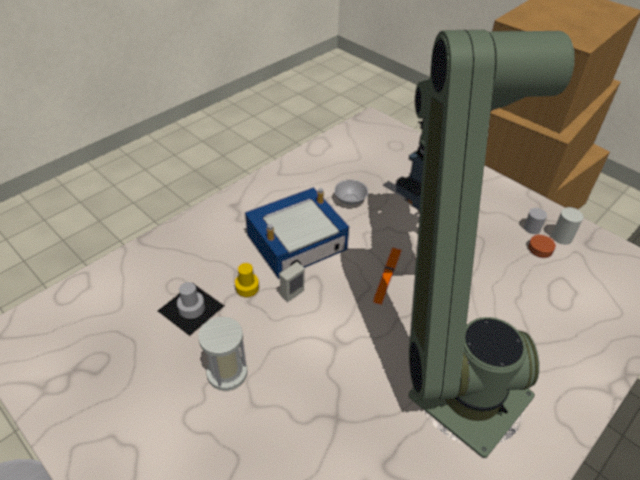

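```bash
python3 - <<'E'
from h import *
g=load('w6'); V=np.array(g['view'])
print((-V[:3,:3].T@V[:3,3]).round(1))
# TCP
T=np.array([410,-328.4,102.3])
for ex in (-3,0,3):
    for name,p in dict(fe_hand=(40,0,17.5),fer_bl=(52,0,17.5),bl_l=(90,14,9),bl_r=(90,-14,9)).items():
        print(ex,name,proj(g,T+np.array(p)+[ex,0,0]).round(1))
E
```

```text
[ 481.  -328.   271.1]
-3 fe_hand [[321.  230.5]]
-3 fer_bl [[321. 200.]]
-3 bl_l [[284.4  97.7]]
-3 bl_r [[357.7  97.7]]
0 fe_hand [[321. 223.]]
0 fer_bl [[321.  192.1]]
0 bl_l [[284.2  89.4]]
0 bl_r [[357.9  89.4]]
3 fe_hand [[321.  215.4]]
3 fer_bl [[321.  184.3]]
3 bl_l [[284.  81.]]
3 bl_r [[358.1  81. ]]
```

```bash
python3 -m creep '[[1,-16,0,-19,0,0,0],[1,-16,0,-19,0,0,0],[1,0,-40,0,0,0,0],[1,0,-54,0,0,0,0],[1,0,-54,0,0,0,0]]' && python3 -m creep '[[1,0,-54,0,0,0,0],[1,0,-54,0,0,0,0],[1,0,-50,0,0,0,0],[1,0,-31,0,0,0,0],[1,0,0,0,0,0,4.2]]' && python3 -m creep '[[1,0,0,0,0,0,5],[1,0,0,0,0,0,5],[1,0,0,20,0,0,0],[1,0,0,20,0,0,0],[1,0,0,0,0,0,0]]' && python3 -m creep '[[1,0,0,0,0,0,0]]'; python3 -c "
from h import *
g=snap('wrist','w7');snap('side','s7')
s=load('s7');f=cv2.cvtColor(s['frame'],cv2.COLOR_RGB2BGR)
cv2.imwrite('pics/s7c.png',cv2.resize(f[160:310,225:425],None,fx=4,fy=4,interpolation=cv2.INTER_CUBIC))"
```

```text
time_s: 16.08
ee_pos: [377.3, -178.9, 139.2]
ee_rot: [-179.9, 0.1, -0.1]
force: [1.3, 0.2, -1.1]
gripper_width: 23.4
time_s: 16.7
ee_pos: [377.3, 10.3, 139.3]
ee_rot: [-180.0, 0.2, -4.1]
force: [-0.3, -0.6, -1.1]
gripper_width: 23.5
time_s: 17.32
ee_pos: [376.3, 8.5, 98.6]
ee_rot: [179.9, 0.3, -14.2]
force: [0.5, 0.3, -1.3]
gripper_width: 23.6
time_s: 17.45
ee_pos: [378.4, 8.5, 100.5]
ee_rot: [180.0, 0.0, -14.2]
force: [0.0, 0.3, -1.9]
gripper_width: 23.4
```

View pics/w7.png

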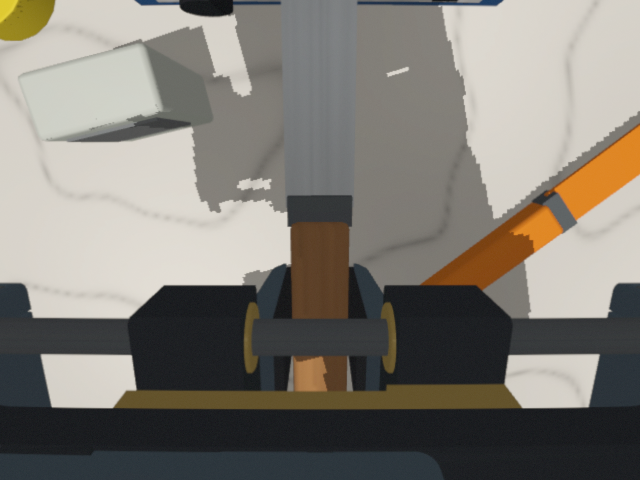

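View pics/s7c.png

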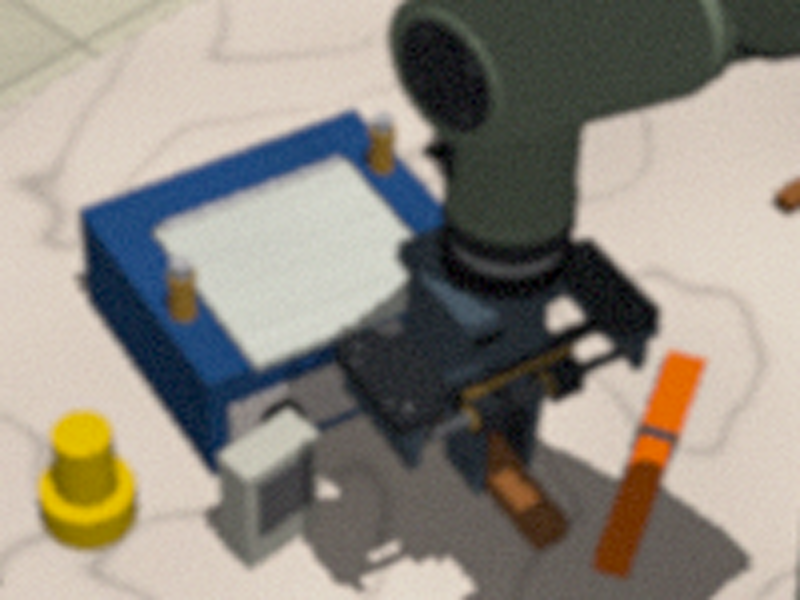

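```bash
python3 -m creep '[[1,0,0,15,0,0,0],[1,0,0,14.5,0,0,0],[1,0,0,0,0,0,0],[1,0,0,0,0,0,0]]' && python3 -m creep '[[1,10,0,0,0,0,0],[1,8,0,0,0,0,0],[1,5,0,0,0,0,0],[1,5,0,0,0,0,0],[1,0,0,0,0,0,0]]' ; python3 -c "
from h import *
s=state();print(s['ee_pos'],s['force'],s['torque'])
g=snap('wrist','w8')"
```

```text
time_s: 18.05
ee_pos: [378.9, 8.5, 71.6]
ee_rot: [-180.0, -0.1, -14.2]
force: [-0.8, 0.7, -1.5]
gripper_width: 23.3
time_s: 18.68
ee_pos: [405.8, 1.5, 70.9]
ee_rot: [180.0, -0.0, -14.2]
force: [-0.8, 0.1, -2.1]
gripper_width: 23.4
[405.78256566   1.49130162  70.89404068] [-0.82804475  0.08482496 -2.09417901] [ 0.03353822 -0.00692994 -0.08140974]
```

View pics/w8.png

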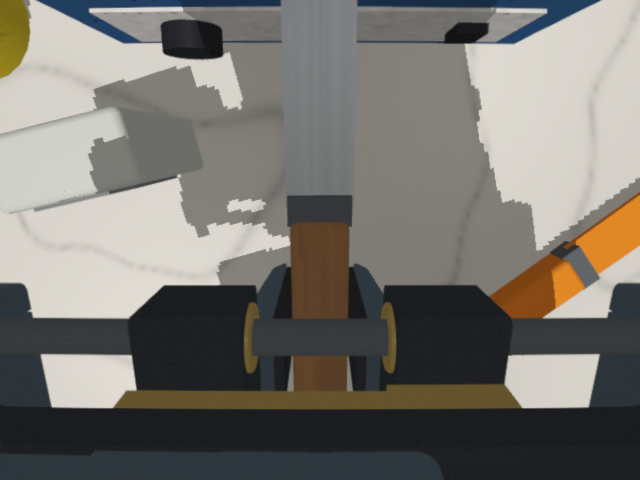

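```bash
python3 -m creep '[[1,4,0,0,0,0,0],[1,4,0,0,0,0,0],[1,0,0,0,0,0,0]]' && python3 -m creep '[[1,6,0,0,0,0,0],[1,6,0,0,0,0,0],[1,0,0,0,0,0,0]]' && python3 -m creep '[[1,6,0,0,0,0,0],[1,6,0,0,0,0,0],[1,6,0,0,0,0,0],[1,0,0,0,0,0,0]]' ; python3 -c "
from h import *
s=state();print(s['ee_pos'],s['force'],s['torque'])
g=snap('wrist','w9')"
```

```text
time_s: 19.1
ee_pos: [413.6, -0.4, 71.0]
ee_rot: [-180.0, -0.0, -14.2]
force: [0.6, -0.2, -0.7]
gripper_width: 23.5
time_s: 19.48
ee_pos: [425.6, -3.4, 71.0]
ee_rot: [-180.0, -0.0, -14.2]
force: [-0.0, -0.0, -1.9]
gripper_width: 23.8
time_s: 19.98
ee_pos: [442.9, -7.9, 70.9]
ee_rot: [180.0, -0.0, -14.2]
force: [-0.1, -0.8, -1.4]
gripper_width: 23.5
[442.88557024  -7.8902062   70.92153461] [-0.14787521 -0.77540172 -1.3930187 ] [0.02785408 0.019356   0.03995809]
```

View pics/w9.png

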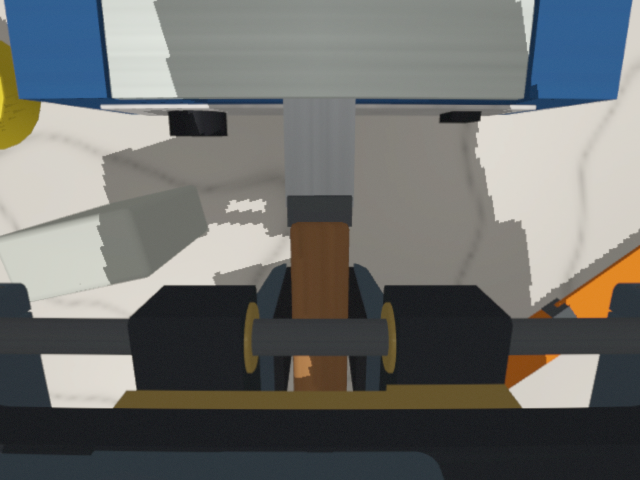

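Blade is under the front edge, blade and cover edge crossing at (320,98), with no side load. Prying now.

```bash
python3 -m creep '[[1,0,0,-4,0,0,0],[1,0,0,-4,0,0,0],[1,0,0,-5,0,0,0],[1,0,0,0,0,0,0]]' && python3 -m creep '[[1,0,0,-7,0,0,0],[1,0,0,-7,0,0,0],[1,0,0,-7,0,0,0],[1,0,0,0,0,0,0],[1,0,0,0,0,0,0]]' ; python3 -c "
from h import *
s=state();print(s['ee_pos'],s['force'],s['torque'])
g=snap('wrist','w10');snap('side','s10')
s=load('s10');f=cv2.cvtColor(s['frame'],cv2.COLOR_RGB2BGR)
cv2.imwrite('pics/s10c.png',cv2.resize(f[160:310,225:425],None,fx=4,fy=4,interpolation=cv2.INTER_CUBIC))"
```

```text
time_s: 20.52
ee_pos: [442.0, -7.7, 84.2]
ee_rot: [180.0, 0.0, -14.2]
force: [-0.7, -0.6, -3.1]
gripper_width: 23.8
time_s: 21.15
ee_pos: [442.1, -7.7, 104.9]
ee_rot: [180.0, -0.0, -14.2]
force: [0.7, 0.5, -2.5]
gripper_width: 23.8
[442.13953932  -7.69673369 104.93883027] [ 0.74569715  0.4782671  -2.49594687] [0.10856118 0.21272452 0.01620703]
```

View pics/w10.png

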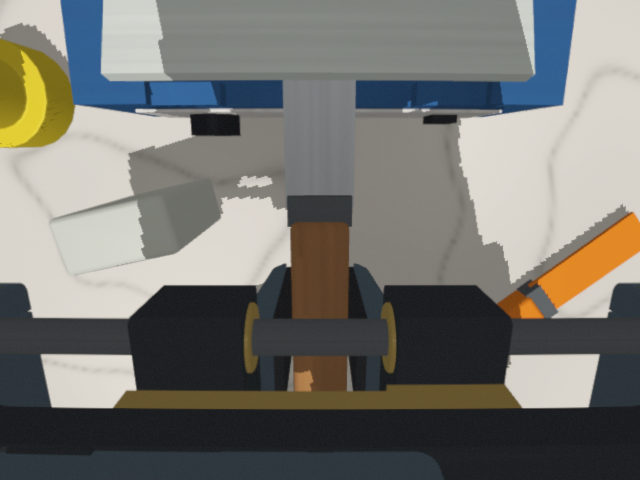

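View pics/s10c.png

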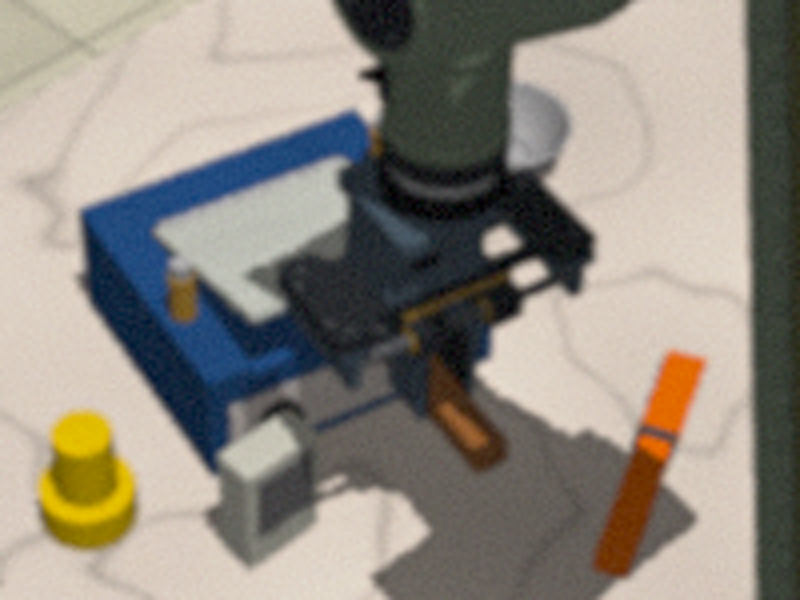

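Cover is up about 0.25 rad, edge at row 75 in the wrist view, on the blade, which shows no slip. Following the arc.

```bash
python3 -m creep '[[1,2,0,-8,0,0,0],[1,2,0,-8,0,0,0],[1,3,0,-8,0,0,0],[1,4,0,-8,0,0,0],[1,0,0,0,0,0,0]]' && python3 -m creep '[[1,5,0,-8,0,0,0],[1,5,0,-8,0,0,0],[1,0,0,0,0,0,0],[1,0,0,0,0,0,0]]' ; python3 -c "
from h import *
s=state();print(s['ee_pos'],s['force'],s['torque'])
g=snap('wrist','w11');snap('side','s11')
s=load('s11');f=cv2.cvtColor(s['frame'],cv2.COLOR_RGB2BGR)
cv2.imwrite('pics/s11c.png',cv2.resize(f[160:310,225:425],None,fx=4,fy=4,interpolation=cv2.INTER_CUBIC))"
```

```text
time_s: 21.88
ee_pos: [453.6, -10.5, 137.8]
ee_rot: [-180.0, -0.1, -14.2]
force: [-1.5, 0.8, -2.9]
gripper_width: 23.8
time_s: 22.38
ee_pos: [462.5, -12.8, 153.0]
ee_rot: [-180.0, 0.0, -14.2]
force: [-1.1, 1.1, -1.9]
gripper_width: 23.3
[462.48607135 -12.8264359  152.9604385 ] [-1.07777943  1.05657027 -1.88988065] [0.147452   0.27830452 0.07717295]
```

View pics/w11.png

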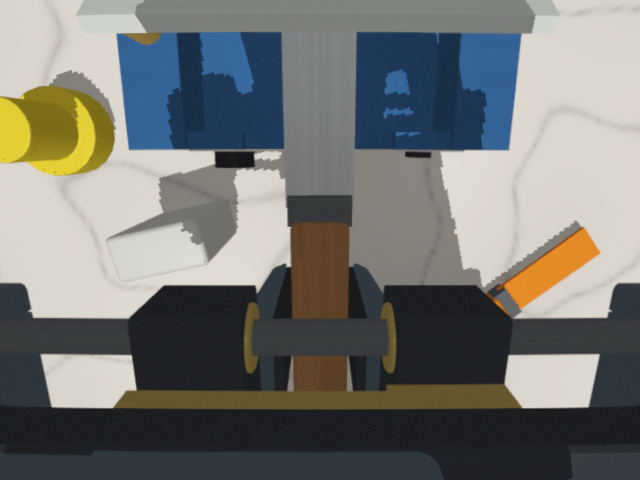

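View pics/s11c.png

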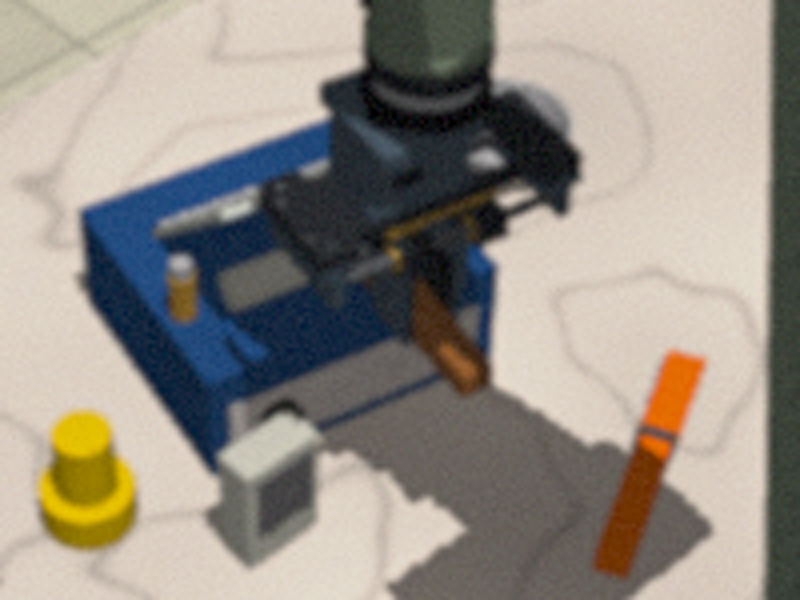

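```bash
python3 -m creep '[[1,7,0,-6.5,0,0,0],[1,7,0,-6.5,0,0,0],[1,7,0,-6.5,0,0,0],[1,0,0,0,0,0,0]]' && python3 -m creep '[[1,8,0,-4.5,0,0,0],[1,9,0,-4.5,0,0,0],[1,9,0,-4,0,0,0],[1,0,0,0,0,0,0]]' ; python3 -c "
from h import *
s=state();print(s['ee_pos'],s['force'],s['torque'])
g=snap('wrist','w12');snap('side','s12')
s=load('s12');f=cv2.cvtColor(s['frame'],cv2.COLOR_RGB2BGR)
cv2.imwrite('pics/s12c.png',cv2.resize(f[120:270,225:425],None,fx=4,fy=4,interpolation=cv2.INTER_CUBIC))"
```

```text
time_s: 22.98
ee_pos: [484.5, -18.3, 173.3]
ee_rot: [-180.0, -0.2, -14.2]
force: [-1.4, 0.8, -1.2]
gripper_width: 23.9
time_s: 23.48
ee_pos: [509.6, -24.7, 185.9]
ee_rot: [-180.0, -0.1, -14.2]
force: [0.4, 0.4, -1.5]
gripper_width: 23.9
[509.62144085 -24.71370545 185.87840385] [ 0.41793067  0.41513135 -1.47320596] [ 0.04314838  0.07366393 -0.00839107]
```

View pics/w12.png

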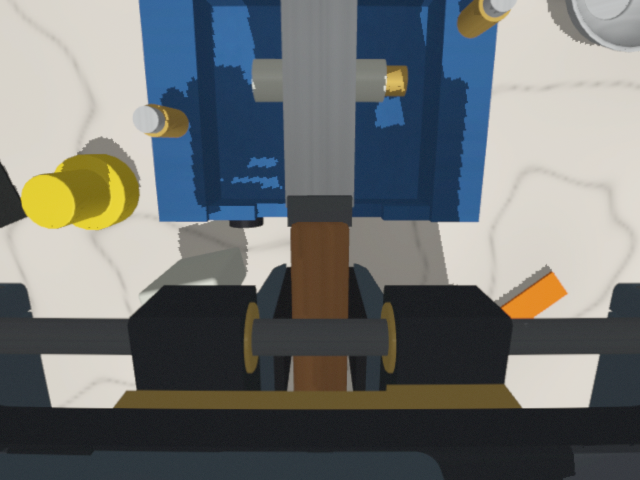

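View pics/s12c.png

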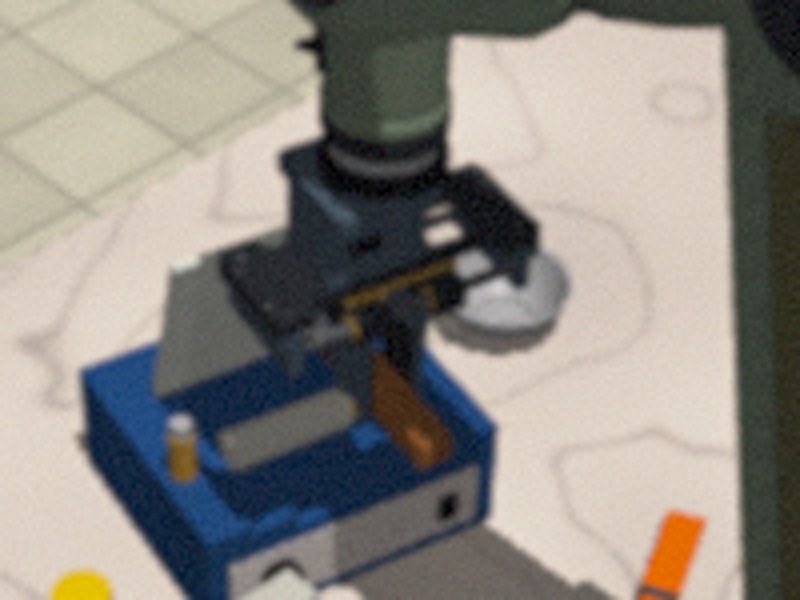

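```bash
python3 -m creep '[[1,7,0,-2,0,0,0],[1,7,0,-2,0,0,0],[1,7,0,-1,0,0,0],[1,7,0,-1,0,0,0]]' && python3 -m creep '[[1,6,0,0,0,0,0],[1,6,0,0,0,0,0],[1,6,0,0,0,0,0],[1,6,0,0,0,0,0],[1,0,0,0,0,0,0]]' ; python3 -m creep '[[1,0,0,0,0,0,0],[1,0,0,0,0,0,0],[1,0,0,0,0,0,0]]'; python3 -c "
from h import *
s=state();print(s['ee_pos'],s['force'],s['torque'])
g=snap('wrist','w13');snap('side','s13')
s=load('s13');f=cv2.cvtColor(s['frame'],cv2.COLOR_RGB2BGR)
cv2.imwrite('pics/s13c.png',cv2.resize(f[120:270,225:425],None,fx=4,fy=4,interpolation=cv2.INTER_CUBIC))"
```

```text
time_s: 24.08
ee_pos: [536.0, -31.5, 191.5]
ee_rot: [180.0, -0.0, -14.2]
force: [-0.8, 0.1, -1.7]
gripper_width: 23.8
time_s: 24.7
ee_pos: [559.0, -37.3, 191.3]
ee_rot: [180.0, -0.0, -14.2]
force: [-0.8, 0.5, -0.6]
gripper_width: 23.8
time_s: 25.08
ee_pos: [558.4, -37.2, 191.5]
ee_rot: [180.0, -0.0, -14.2]
force: [-1.0, -0.4, -1.9]
gripper_width: 24.0
[558.44068632 -37.15579249 191.4996716 ] [-0.96272421 -0.40690531 -1.94394267] [0.03991523 0.01015337 0.00627095]
```

View pics/w13.png

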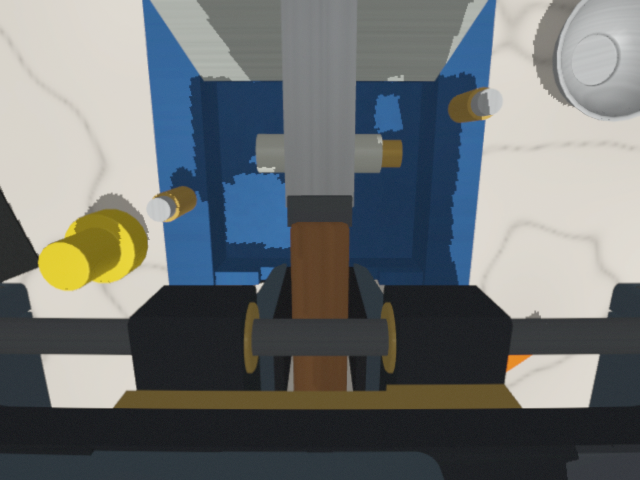

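View pics/s13c.png

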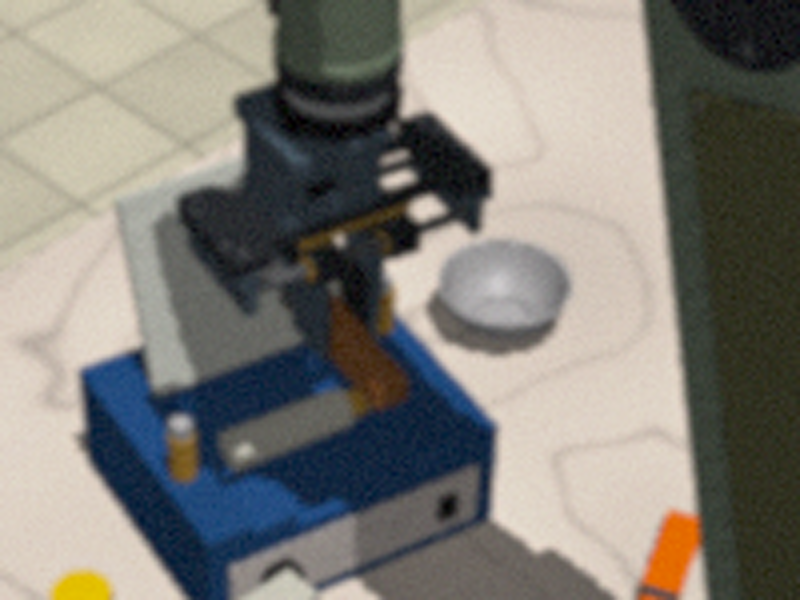

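Cover now leans back past upright, its side edge running from (120,200) to (160,390) in the side crop. Backing off and checking that it stays.

```bash
python3 -m creep '[[1,-10,0,0,0,0,0],[1,-25,0,0,0,0,0],[1,-40,0,0,0,0,0],[1,-40,0,0,0,0,0],[1,-40,0,0,0,0,0]]' && python3 -m creep '[[1,-30,0,0,0,0,0],[1,0,0,0,0,0,0],[1,0,0,0,0,0,0]]'; python3 -c "
from h import *
s=state();print(s['ee_pos'],s['force'])
g=snap('wrist','w14');snap('side','s14')
from est import W
s=load('s14');f=cv2.cvtColor(s['frame'],cv2.COLOR_RGB2BGR)
for th,c in ((1.57,(0,0,255)),(1.7,(0,200,255)),(1.85,(0,255,0))):
  P=[(50-r*np.cos(th),y,87+r*np.sin(th)) for r,y in ((0,75),(145,75),(145,-75),(0,-75))]
  q=proj(s,W([619.5,-52,-14.2],P)); print(th,((q-[225,120])*4).round(0).tolist())
cv2.imwrite('pics/s14c.png',cv2.resize(f[120:270,225:425],None,fx=4,fy=4,interpolation=cv2.INTER_CUBIC))"
```

```text
time_s: 25.8
ee_pos: [406.3, 1.2, 191.4]
ee_rot: [180.0, 0.0, -14.2]
force: [-0.8, 0.3, -1.8]
gripper_width: 23.5
time_s: 26.18
ee_pos: [379.7, 8.2, 191.8]
ee_rot: [-180.0, -0.1, -14.2]
force: [0.7, -0.1, -1.3]
gripper_width: 23.8
[379.72289172   8.20546205 191.84041334] [ 0.67550222 -0.13805172 -1.33289025]
1.57 [[155.0, 396.0], [144.0, 229.0], [348.0, 159.0], [345.0, 324.0]]
1.7 [[155.0, 396.0], [131.0, 214.0], [333.0, 145.0], [345.0, 324.0]]
1.85 [[155.0, 396.0], [116.0, 202.0], [317.0, 134.0], [345.0, 324.0]]
```

View pics/s14c.png

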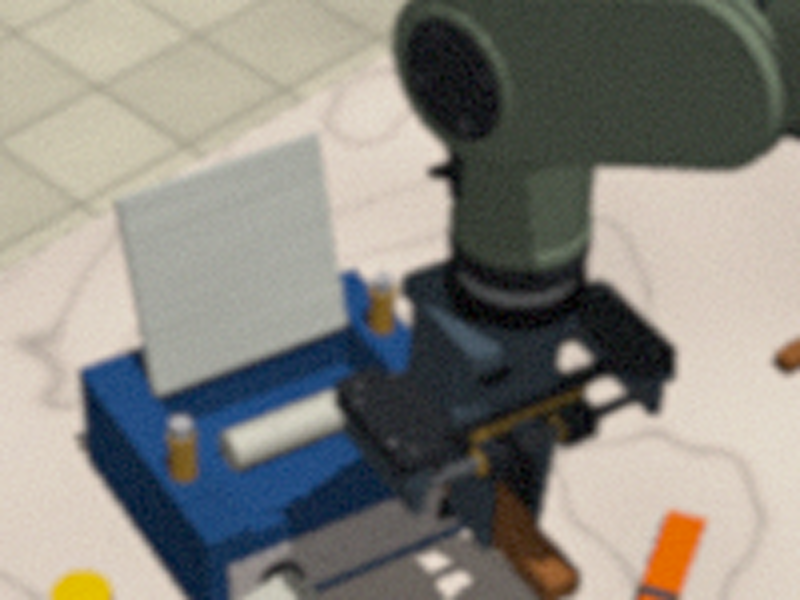

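View pics/w14.png

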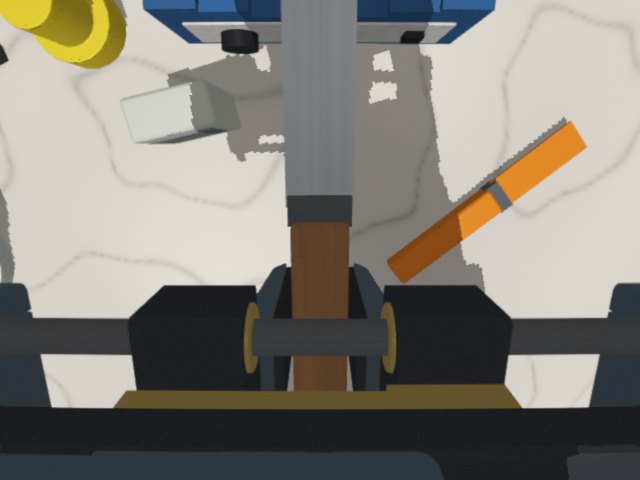

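Cover corners (118,203) and (317,135) match the 1.85 rad prediction, so it rests on its stop. Now I return the scraper to its original free spot.

```bash
python3 -m creep '[[1,0,0,0,0,0,-7.1],[1,0,0,0,0,0,-7.1],[1,0,40,0,0,0,0],[1,0,54,0,0,0,0],[1,0,54,0,0,0,0]]' && python3 -m creep '[[1,0,54,0,0,0,0],[1,0,54,0,0,0,0],[1,0,50,0,0,0,0],[1,10,31,0,0,0,0],[1,20,0,0,0,0,0]]' && python3 -m creep '[[1,0,0,50,0,0,0],[1,0,0,50,0,0,0],[1,0,0,40,0,0,0],[1,0,0,25,0,0,0],[1,0,0,10,0,0,0]]' && python3 -m creep '[[1,0,0,8,0,0,0],[1,0,0,0,0,0,0],[1,0,0,0,0,0,0]]'
```

```text
time_s: 26.9
ee_pos: [379.9, -141.6, 191.4]
ee_rot: [180.0, -0.0, 0.0]
force: [0.2, 0.3, -1.0]
gripper_width: 24.0
time_s: 27.52
ee_pos: [409.5, -331.5, 190.7]
ee_rot: [180.0, 0.0, -0.3]
force: [0.8, -0.6, -2.0]
gripper_width: 23.2
time_s: 28.15
ee_pos: [409.2, -327.6, 14.8]
ee_rot: [-179.9, 0.1, 0.0]
force: [0.4, 0.0, -0.5]
gripper_width: 23.4
time_s: 28.52
ee_pos: [409.7, -329.2, 9.3]
ee_rot: [179.9, -0.1, -0.0]
force: [-0.5, -0.7, -0.8]
gripper_width: 23.4
```

```bash
python3 -m creep '[[1,0,0,2,0,0,0],[1,0,0,2,0,0,0],[1,0,0,1,0,0,0],[1,0,0,0,0,0,0],[1,0,0,0,0,0,0]]' && python3 -m creep '[[1,0,0,0.7,0,0,0],[1,0,0,0,0,0,0]]' && python3 -m creep '[[1,0,0,0.7,0,0,0],[1,0,0,0,0,0,0]]'
```

```text
time_s: 29.15
ee_pos: [409.2, -328.8, 3.4]
ee_rot: [180.0, -0.0, -0.0]
force: [-0.9, -0.5, -1.1]
gripper_width: 23.4
time_s: 29.4
ee_pos: [409.2, -328.8, 2.7]
ee_rot: [180.0, -0.0, -0.0]
force: [0.8, 0.7, -0.9]
gripper_width: 23.7
time_s: 29.65
ee_pos: [409.2, -328.8, 2.5]
ee_rot: [180.0, -0.0, -0.0]
force: [-0.9, -0.2, 4.8]
gripper_width: 23.6
```

Bench contact at the original height. Releasing.

```bash
python3 -m creep '[[1,0,0,-0.4,0,0,0],[0.7,0,0,0,0,0,0],[0.5,0,0,0,0,0,0],[0.2,0,0,0,0,0,0],[0,0,0,0,0,0,0]]' && python3 -m creep '[[0,0,0,0,0,0,0],[0,0,0,0,0,0,0],[0,0,0,-30,0,0,0],[0,0,0,-60,0,0,0],[0,0,0,-60,0,0,0]]' && python3 -m creep '[[0,-30,0,-50,0,0,0],[0,0,0,0,0,0,0],[0,0,0,0,0,0,0]]'; python3 -c "
from h import *
from est import fit,W
s=state();print(s['ee_pos'],s['force'])
snap('wrist','w15');snap('side','s15');snap('top','t15')
L=[(x,y,z) for z in (20,) for x,y in ((-100,12),(-100,-12))]
"
```

```text
time_s: 30.28
ee_pos: [409.2, -328.8, 2.4]
ee_rot: [180.0, -0.0, -0.0]
force: [-0.1, -0.0, -0.9]
gripper_width: 54.2
time_s: 30.9
ee_pos: [408.9, -328.5, 153.9]
ee_rot: [-180.0, 0.0, -0.0]
force: [0.9, -0.2, -0.2]
gripper_width: 91.1
time_s: 31.28
ee_pos: [378.8, -328.4, 201.9]
ee_rot: [-180.0, 0.0, -0.0]
force: [0.1, 0.0, -0.3]
gripper_width: 90.7
[ 378.81912055 -328.4413989   201.94880933] [ 0.10409496  0.02131305 -0.27441808]
```

View pics/w15.png

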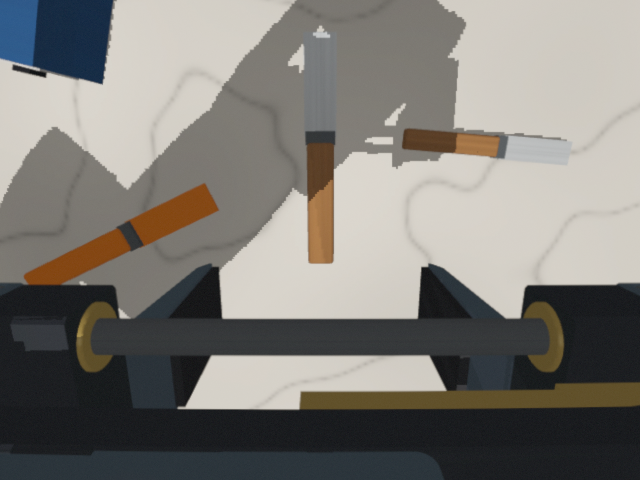

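View pics/s15.png

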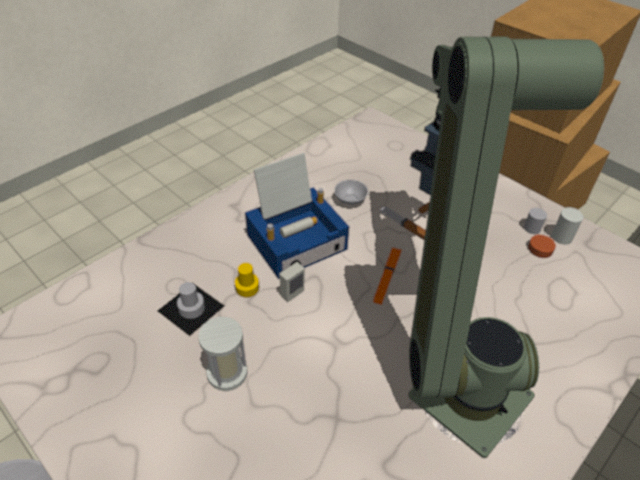

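View pics/t15.png

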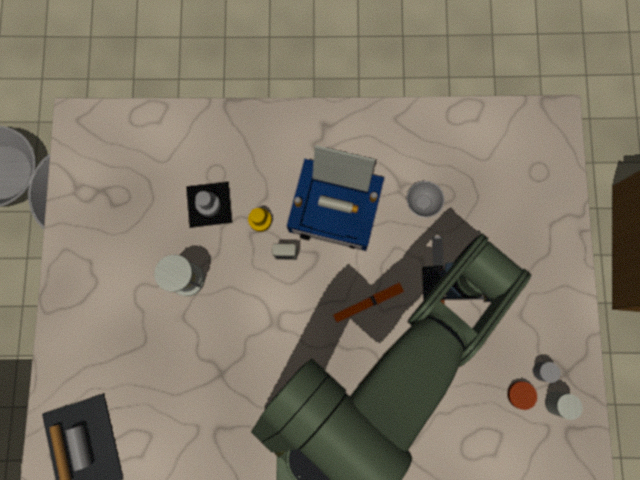

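Wrist view: the scraper lies flat and free, handle end (320,262), tip (319,35). Side and top views: the cover is open, top-view plate at (344,169), and the cap is on the mat at (207,204). Meter, cell and dish sit at their first pixels. One last cap check, then I hand in.

```bash
python3 - <<'E'
from h import *
from est import fit,W
g=load('w4')
c=[(247,66),(380,50),(390,185),(265,199)]
m=fit([(60,60,3),(60,-60,3),(-60,-60,3),(-60,60,3)],[(i,(g,c[i])) for i in range(4)],[633,297,6])[0]
print('mat',m.round(1),'cap',ray(g,[(320,129)],33).round(1),ray(g,[(320,127)],83).round(1))
from workcell import job_done
print(state()['qvel'].round(2)); print(job_done())
E
```

```text
mat [634.2 298.7   6.4] cap [[632.2 299.2  33. ]] [[632.1 299.3  83. ]]
[ 0.02  0.17 -0.38 -0.11  0.2   0.04]
the job is handed in; nothing more can be done
None
```

I finished all three parts and handed the job in after about 31 s of robot time; it reports no verdict.

- **Cap:** it stands upright on the mat, about 2 mm from the mat's centre in a wrist picture taken just after release. I lowered it in steps of about 1 mm; the largest contact force read was about 9 N.
- **Cover:** I pried it up with the scraper's blade through the front opening and swung it back. With the blade withdrawn, the side view showed its corners within about 2 px (in a 4x enlargement) of where they should be at 1.85 rad, on its stop. The gripper came near the cover only through the scraper.
- **Scraper:** it lies flat on the bench at its original spot, let go, with the arm raised clear and touching nothing.
- **Bystanders:** the cell, dish and meter appear at the same place in the first and last pictures, judged by eye.

No check failed. The only disagreements were small: the camera estimates differed by a few mm, and the pose reading wandered 1–3 mm just after moves.

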